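# Find the stamped sample crate and push it to the dispatch line

## Task

One of the two small wooden sample crates has a red stamp on its underside. With the fingertips only, gently tip each crate over onto its side and leave it lying there, and once both are over push the stamped one, still on its side, to the dispatch line, so that its middle lies over the blue tape. Leave the plain crate lying clear of the tape, do not pinch or lift either crate, and do not disturb the other things on the table.

Things in the scene. Friction and masses are not known exactly. Their poses are not given: they have to be found in the camera images.
- crate_a: wooden open-topped crate, 70 (its x) x 100 (its y) x 110 mm high, walls 6, floor 10 mm, empty, 0.35 kg, balance point 40 mm above underside; starts upright beside the tape, x axis roughly away from the robot. Pushed level near its rim it tips without sliding, and falls by itself past 40 degrees. Origin: centre of underside; z to the open top.
- crate_b: looks alike: wooden open-topped crate, 70 (its x) x 100 (its y) x 110 mm high, walls 6, floor 10 mm, empty, 0.35 kg, balance point 40 mm above underside; starts upright beside the tape, x axis roughly away from the robot. Pushed level near its rim it tips without sliding, and falls by itself past 40 degrees. Origin: centre of underside; z to the open top.
- crate_a_mid (a point): centre point of crate_a, 55 mm above its underside along its z, axes as the crate's.
- crate_b_mid (a point): centre point of crate_b, 55 mm above its underside along its z, axes as the crate's.
- stamp (a point): centre of the red round stamp (58 mm wide, white cross) on the underside of whichever crate is stamped; it cannot be seen until that crate is tipped over. A crate tipped towards the robot shows its underside to the far side of the table.
- line: dispatch line: flat blue tape on the table, 300 mm long (its x, pointing roughly away from the robot) and 40 mm wide (its y), between the two crates; origin: centre of the tape, on the table surface.
- dish_1: bystander, leave alone: glass petri dish, 90 mm wide, 16 mm high, with wood samples; beyond the far end of the tape. Origin: centre of its underside.
- dish_2: bystander, leave alone: same kind of petri dish, far side, left. Origin: centre of its underside.
- dish_3: bystander, leave alone: same kind of petri dish, far side, right. Origin: centre of its underside.
- jar: bystander, leave alone: closed jar, 60 mm wide, 90 mm high, left of the crates. Origin: centre of its underside.
- hygrometer: bystander, leave alone: white upright display, 100 mm wide and high, 20 mm deep on a 50 mm foot, right of the crates. Origin: centre of its underside.
- cards: bystander, leave alone: stack of white cards 60 x 90 x 18 mm, near the robot, left. Origin: centre of its underside.
- brush: bystander, leave alone: small wooden-handled brush, 160 mm long, lying near the robot, right. Origin: under its middle, on the table.
There are look-alikes about, which are no part of the job. Leave any purple look-alike of the crate_a alone.

How it is judged:
By the outcome, as a careful person would: the job done as asked, in the order asked, and still so for the second after the job is handed in, with the robot touching nothing.
It also fails if it takes over 67 s, if anything falls off the work surface, if the arm or the gripper's body presses on something with over 40 N, if the wrist force passes 120 N, or if a joint passes its speed limit or range.

## Robot

A 6-joint arm with a two-finger parallel gripper is mounted at the origin on the work surface. World frame = base frame: x ahead of the robot, y to its left, z up, the work surface at z = 0. Lengths are in m, angles in rad, forces in N, time in s.
With the tool pointing down it reaches from about 0.375 to 0.9 m from the base axis. Payload 3.1 kg.
Tool frame: the origin (TCP) lies midway between the tips of the shut fingers; the grasp point (between the pads) lies 19 mm behind it (r.grasp_offset is the distance from the TCP to the grasp point, in m); z points along the fingers, y is the line along which they close (so a half turn about z gives the same grasp; the last joint's range is limited). The gripper opens to 85 mm and grips with 20 to 120 N. Pads are 22 mm wide; open, the fingers measure 114 mm over their backs; the gripper's body (76 mm by 85 mm) begins 54 mm behind the grasp point. The pads swing forward as they close: fully open they stand 13 mm farther back than shut.
Start: joints at [-1.442, 0.527, 1.433, -0, 1.181, -0.178], TCP at [0.189, -0.596, 0.231] pointing down, gripper open.
Joint ranges: [-3.08, 3.08], [-0.75, 2.2], [0.22, 2.44], [-1.43, 4.57], [0, 2.65], [-2.85, 2.85]. Speed limits (rad/s): [2.79, 2.79, 3.14, 3.14, 3.14, 3.14].

## Interface

Orientations are given as [roll, pitch, yaw] about the fixed x, y, z axes, in that order (R = Rz(yaw) Ry(pitch) Rx(roll)).
In Python, from bench import r gives the robot as it stands.
- The arm moves only by the tool step_arm, never from a script. Its argument "steps" is text: rows parted by semicolons, each of 7 numbers parted by spaces: the closure, from -1 (fully open) to 1 (shut), then the shift along the tool's x, y, z in mm, then the turn, a rotation vector about the tool's x, y, z in degrees. In form: jaw x y z ax ay az; .... A call has 1 to 20 rows; each row is the pose to reach, as a shift and turn from the pose commanded when the call began, along the tool's axes at that moment; what a row does not reach only later rows make up. A row lasts 1/8 s, in which the tool goes at most 62.5 mm and 10.7 degrees, less where a joint would pass 70% of its speed; a pose out of reach is approached as far as the arm can. A call with a gripper value outside its range is refused whole. The fingers move at their own pace and stop on an object; "squeeze" is the grip in N (left out, the last holds). Time passes only in rows, so rows that repeat a pose let the fingers close. It gives the time, the measured TCP pose, the force, the opening and the grip force at its end, in the units of the state.
- r.get_obs(): the state, without advancing time (a new reading comes with each control period).
- r.capture(name): name is "scene" or "top"; returns a dict with "img" (384x512x3 uint8, red, green, blue), "fx", "fy", "cx", "cy" (pixels), "T" (4x4, takes a point from camera to world coordinates). Camera axes: x right, y down, z forward; pixel columns grow to the right and rows downward; lengths in m; the calibration is good to about 2 mm. A picture is of the moment at which its call begins. There is no depth.
- r.close_job(): hands the job in; it is judged then, once.
Trained networks look in the newest picture that a camera, given by its name, has taken for a name from the list of things; names that differ only in an ending like _2 or _b are one class to them, and where a whole thing is asked for, a point or a joint stands for the part that bears it (a point fixed in the world has none). Each returns a list of dicts, best first, with "p" (0 to 1); they miss things now and then, are a little off and sometimes report something else, mostly with a low value. They report only what shows in the picture. A call takes as long as a camera call. They do not tell look-alikes from the thing itself.
- r.boxes_of(thing, camera): "xy" ([column, row] in pixels, amid what is visible of it).
The state is a dict: "time_s": time; "qpos": joint angles; "qd": joint speeds; "effort": joint torques, N m; "ee_pos": TCP position; "ee_rot": TCP orientation; "contact_force": force on the tool from outside, world axes, zero at the start; "torque": the same for the moment, N m; "finger_gap": finger opening in m; "grip_force": force on a finger pad.
Only numpy, scipy, OpenCV 4.12 (cv2) and the standard library are available. Lean on these libraries where they do the work, as an engineer would, in place of code of your own. Each camera call takes 0.05 s, during which the arm holds its last target. There are 200 camera calls.

## Working session

There is one attempt and no reset: what is moved stays moved. The work goes in short steps, Python scripts to look and compute and a tool call to move; the robot and the scene stay as the last step left them, time stands still between calls to the robot, and variables do not carry over. Pictures are saved under pics/ and viewed, at most 10 in all, crops included, and the job is handed in when it is done.

Besides the shell and the picture viewer there is one more tool, called after "Call:" as a command line: name --argument value ..., lists and objects as JSON in quotes. step_arm: Moves the arm, as the interface text tells. Its arguments: {"type":"object","properties":{"steps":{"type":"string"},"squeeze":{"type":"number"}},"required":["steps"]}

```bash
mkdir -p pics
cat > h.py <<'E'
from bench import r
import cv2, numpy as np
def snap(cam,name=None):
    c=r.capture(cam)
    if name: cv2.imwrite('pics/'+name+'.png',cv2.cvtColor(c['img'],cv2.COLOR_RGB2BGR))
    return c
def ray(c,uv,z):
    T=np.array(c['T']);d=T[:3,:3]@np.array([(uv[0]-c['cx'])/c['fx'],(uv[1]-c['cy'])/c['fy'],1])
    return (T[:3,3]+d*(z-T[2,3])/d[2]).round(3)
def proj(c,p):
    T=np.array(c['T']);q=T[:3,:3].T@(np.array(p)-T[:3,3]);return (q[0]/q[2]*c['fx']+c['cx'],q[1]/q[2]*c['fy']+c['cy'])
E
python3 - <<'E'
from h import *
cs={k:snap(k,k+'0') for k in('scene','top')}
for k,c in cs.items():
    print(k,c['fx'],np.array(c['T']).round(3).tolist())
    for t in['crate_a','line','dish_1','jar','hygrometer','cards','brush']:
        print(t,[(np.round(b['xy']).tolist(),round(b['p'],2),ray(c,b['xy'],0.11 if 'crate' in t else 0)[:2].tolist()) for b in r.boxes_of(t,k)])
a=[cv2.imread('pics/%s0.png'%k) for k in cs]
o=r.get_obs();print(o['time_s'],o['ee_pos'],o['ee_rot'])
E
```

```text
scene 489.0270687288754 [[0.442, 0.531, -0.723, 1.489], [0.897, -0.24, 0.372, -0.501], [0.024, -0.813, -0.582, 0.858], [0.0, 0.0, 0.0, 1.0]]
crate_a [([392.0, 218.0], 0.88, [0.767, 0.256]), ([189.0, 234.0], 0.71, [0.612, -0.231]), ([340.0, 198.0], 0.56, [0.637, 0.183]), ([411.0, 190.0], 0.33, [0.688, 0.385])]
line [([258.0, 217.0], 0.94, [0.495, 0.014]), ([353.0, 253.0], 0.62, [0.74, 0.173])]
dish_1 [([295.0, 268.0], 0.94, [0.724, 0.006]), ([232.0, 294.0], 0.72, [0.737, -0.176]), ([354.0, 249.0], 0.62, [0.726, 0.185])]
jar [([413.0, 191.0], 0.93, [0.578, 0.516]), ([186.0, 232.0], 0.41, [0.472, -0.196])]
hygrometer [([118.0, 281.0], 0.91, [0.583, -0.41]), ([138.0, 195.0], 0.44, [0.248, -0.269])]
cards [([325.0, 156.0], 0.54, [0.277, 0.381])]
brush [([137.0, 195.0], 0.78, [0.242, -0.272]), ([341.0, 200.0], 0.51, [0.521, 0.283])]
top 446.07398985251183 [[0.02, -0.997, 0.079, 0.384], [-1.0, -0.02, -0.006, 0.004], [0.007, -0.079, -0.997, 1.436], [0.0, 0.0, 0.0, 1.0]]
crate_a [([326.0, 172.0], 0.8, [0.548, -0.213]), ([157.0, 119.0], 0.64, [0.699, 0.298]), ([178.0, 162.0], 0.59, [0.568, 0.23])]
line [([253.0, 199.0], 0.96, [0.47, 0.002]), ([382.0, 150.0], 0.47, [0.638, -0.415])]
dish_1 [([201.0, 118.0], 0.97, [0.732, 0.177]), ([312.0, 117.0], 0.82, [0.744, -0.183]), ([254.0, 113.0], 0.76, [0.753, 0.004])]
jar [([114.0, 141.0], 0.91, [0.649, 0.46])]
hygrometer [([382.0, 152.0], 0.56, [0.63, -0.415])]
cards []
brush [([339.0, 264.0], 0.91, [0.268, -0.275])]
0.8 [ 0.18935547 -0.59557548  0.23132575] [-3.14156277e+00  3.54697569e-05  3.07794885e-01]
```

View pics/top0.png

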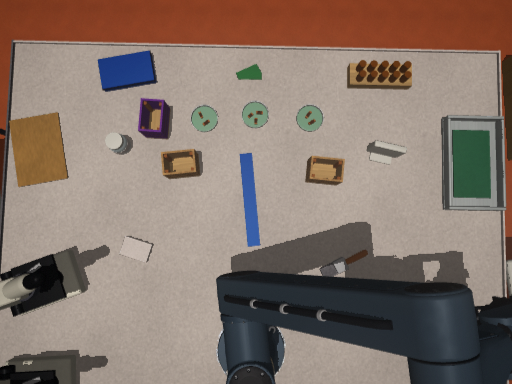

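View pics/scene0.png

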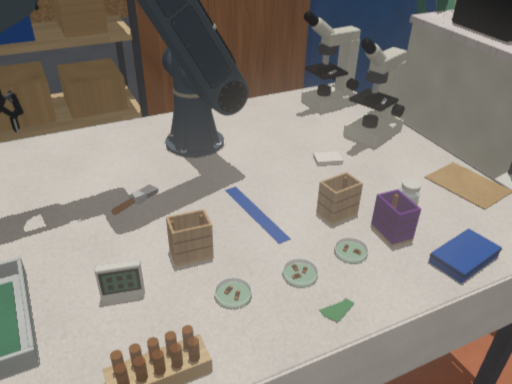

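The crate candidates in the top view are wooden at (178,162), wooden at (326,172) and purple at (157,119). The two wooden ones on either side of the tape fit the description. The purple one is the look-alike, so I leave it alone. Next I fit the crates' poses and confirm them in an enlarged crop.

```bash
cat > fit.py <<'E'
from h import *
from scipy.optimize import minimize
def woodmask(c):
    h=cv2.cvtColor(c['img'],cv2.COLOR_RGB2HSV)
    return (cv2.inRange(h,(4,70,25),(22,255,255))>0).astype(np.uint8)
def poly(c,p,dims,z0=0):
    x,y,a=p; w,d,hh=dims; R=np.array([[np.cos(a),-np.sin(a)],[np.sin(a),np.cos(a)]])
    P=[proj(c,[*(np.array([x,y])+R@[sx*w/2,sy*d/2]),z]) for sx in(-1,1) for sy in(-1,1) for z in(0,hh)]
    return cv2.convexHull(np.array(P,np.float32))[:,0]
def fit(cams,p0,dims,R=.13):
    ms=[]
    for c in cams:
        m=woodmask(c); u=proj(c,[p0[0],p0[1],dims[2]/2]); s=int(R*c['fx']/1.25)
        w=np.zeros_like(m); cv2.circle(w,(int(u[0]),int(u[1])),s,1,-1); ms.append(cv2.morphologyEx(m*w,cv2.MORPH_CLOSE,np.ones((7,7))))
    def cost(p):
        t=0
        for c,m in zip(cams,ms):
            q=np.zeros(m.shape,np.uint8); cv2.fillConvexPoly(q,np.round(poly(c,p,dims)*16).astype(np.int32),1,8,4)
            t+=1-(q&m).sum()/max(1,(q|m).sum())
        return t
    best=min((minimize(cost,[p0[0],p0[1],a],method='Nelder-Mead',options=dict(initial_simplex=[[p0[0],p0[1],a],[p0[0]+.02,p0[1],a],[p0[0],p0[1]+.02,a],[p0[0],p0[1],a+.15]])) for a in(p0[2]-.15,p0[2],p0[2]+.15)),key=lambda o:o.fun)
    return best.x.round(4),round(best.fun,3)
E
python3 - <<'E'
from fit import *
t=snap('top');s=snap('scene')
im=cv2.cvtColor(t['img'],cv2.COLOR_RGB2BGR); im2=cv2.cvtColor(s['img'],cv2.COLOR_RGB2BGR)
for n,p0 in(('L',(.565,.225,0)),('R',(.55,-.205,0))):
    for cams in([t,s],[t],[s]):
        x,f=fit(cams,p0,(.07,.1,.11)); print(n,x,f)
        if len(cams)==2:
            for c,I in((t,im),(s,im2)): cv2.polylines(I,[np.int32(poly(c,x,(.07,.1,.11)))],True,(0,255,0),1)
h=cv2.cvtColor(t['img'],cv2.COLOR_RGB2HSV);m=cv2.inRange(h,(100,120,60),(130,255,255));m[:145]=0;m[250:]=0
m[:,:230]=0;m[:,270:]=0
(rc)=cv2.boxPoints(cv2.minAreaRect(cv2.findNonZero(m)));print([ray(t,q,0)[:2].tolist() for q in rc])
a=cv2.resize(im[90:210,90:410],None,fx=2.4,fy=2.4,interpolation=2);b=cv2.resize(im2[140:280,150:450],(768,300))
cv2.imwrite('pics/fit.png',np.vstack([a[:,:768],b]))
E
```

```text
L [0.5715 0.2302 0.1506] 0.76
L [0.5719 0.2305 0.0892] 0.076
L [0.5409 0.2798 0.8928] 0.61
R [ 0.5602 -0.2167 -0.1398] 0.271
R [ 0.5605 -0.2159 -0.0135] 0.058
R [ 0.5478 -0.2115 -0.2398] 0.163
[[0.616, 0.051], [0.621, 0.012], [0.324, -0.02], [0.32, 0.018]]
```

View pics/fit.png

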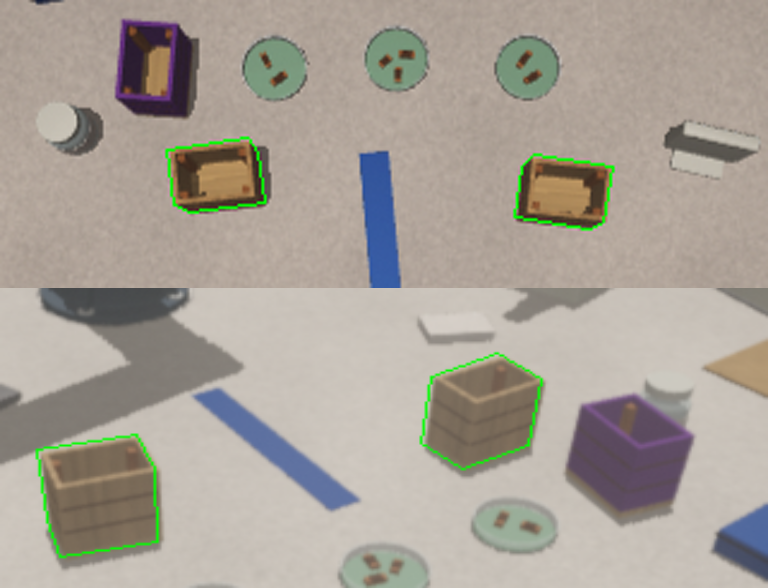

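The green outlines match both wooden crates. In the top image, left is (178,162) and right is (326,172). I start with the right crate: hover behind its far wall, then lower shut fingers.

Call:
step_arm --steps "1 524 -223 0 0 0 25.7;1 524 -223 0 0 0 25.7;1 524 -223 0 0 0 25.7;1 524 -223 0 0 0 25.7;1 524 -223 0 0 0 25.7;1 524 -223 0 0 0 25.7;1 524 -223 0 0 0 25.7;1 524 -223 0 0 0 25.7;1 524 -223 0 0 0 25.7;1 524 -223 0 0 0 25.7;1 524 -223 0 0 0 25.7;1 524 -223 0 0 0 25.7;1 524 -223 40 0 0 25.7;1 524 -223 80 0 0 25.7;1 524 -223 115 0 0 25.7;1 524 -223 134 0 0 25.7;1 524 -223 134 0 0 25.7"

```text
time_s: 3.02
ee_pos: [0.6198, -0.225, 0.0962]
ee_rot: [-3.141, 0.003, -0.142]
contact_force: [-0.2, -0.9, 0.2]
finger_gap: 0.0
grip_force: 0.0
```

Call:
step_arm --steps "1 -8 0 0 0 0 0;1 -14 0 0 0 0 0;1 -19 0 -2 0 0 0;1 -24 0 -5 0 0 0;1 -29 0 -7 0 0 0;1 -34 0 -9 0 0 0;1 -39 0 -11 0 0 0;1 -44 0 -13 0 0 0;1 -49 0 -15 0 0 0;1 -54 0 -17 0 0 0;1 -59 0 -18 0 0 0;1 -64 0 -20 0 0 0;1 -69 0 -21 0 0 0;1 -73 0 -22 0 0 0"

```text
time_s: 4.78
ee_pos: [0.5485, -0.214, 0.1194]
ee_rot: [-3.141, 0.0, -0.141]
contact_force: [1.3, -0.6, 0.2]
finger_gap: 0.0001
grip_force: 0.1
```

```bash
python3 -c "
from h import *
c=snap('scene');cv2.imwrite('pics/s1.png',cv2.resize(cv2.cvtColor(c['img'],cv2.COLOR_RGB2BGR)[150:300,100:300],None,fx=3,fy=3))"
```

```text
(no output)
```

View pics/s1.png

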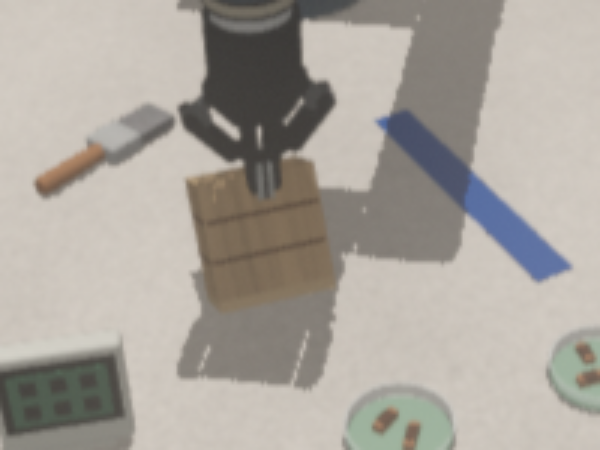

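The right crate is tipping cleanly with the fingertips near its rim (crop 260,180). I carry on slowly past the balance point, then lift.

Call:
step_arm --steps "1 -4 0 0 0 0 0;1 -7 0 0 0 0 0;1 -10 0 0 0 0 0;1 -13 0 0 0 0 0;1 -16 0 0 0 0 0;1 -19 0 0 0 0 0;1 -22 0 0 0 0 0;1 -25 0 0 0 0 0;1 -28 0 0 0 0 0;1 -31 0 0 0 0 0;1 -31 0 -10 0 0 0;1 -20 0 -50 0 0 0;1 -10 0 -110 0 0 0;1 -10 0 -110 0 0 0"

```text
time_s: 6.58
ee_pos: [0.5431, -0.2148, 0.2355]
ee_rot: [3.136, -0.013, -0.14]
contact_force: [0.6, 0.2, -0.3]
finger_gap: 0.0003
grip_force: 0.0
```

```bash
python3 -c "
from h import *
c=snap('scene');t=snap('top')
f=lambda c:cv2.cvtColor(c['img'],cv2.COLOR_RGB2BGR)
cv2.imwrite('pics/s2.png',np.hstack([cv2.resize(f(c)[130:300,100:300],(400,340)),cv2.resize(f(t)[120:290,230:430],(400,340))]));print(r.get_obs()['ee_pos'])"
```

```text
[ 0.53918895 -0.21266256  0.23042193]
```

View pics/s2.png

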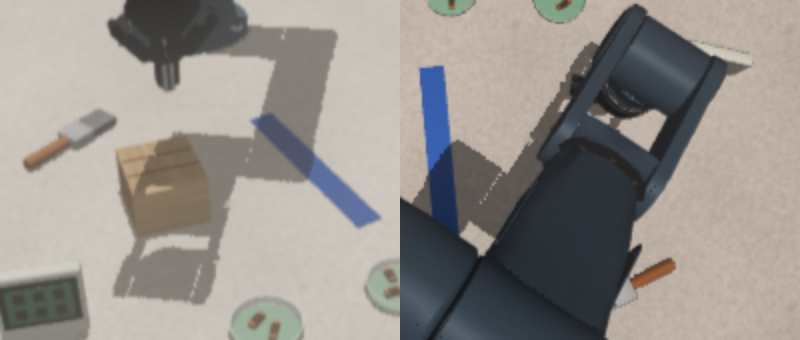

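The right crate lies on its side and its underside, crop (165,205), is plain. Now the left crate.

Call:
step_arm --steps "1 29 -459 0 0 0 -15.5;1 29 -459 0 0 0 -15.5;1 29 -459 0 0 0 -15.5;1 29 -459 0 0 0 -15.5;1 29 -459 0 0 0 -15.5;1 29 -459 0 0 0 -15.5;1 29 -459 0 0 0 -15.5;1 29 -459 0 0 0 -15.5;1 29 -459 0 0 0 -15.5;1 29 -459 0 0 0 -15.5;1 29 -459 40 0 0 -15.5;1 29 -459 80 0 0 -15.5;1 29 -459 115 0 0 -15.5;1 29 -459 134 0 0 -15.5;1 29 -459 134 0 0 -15.5"

```text
time_s: 8.55
ee_pos: [0.6313, 0.2362, 0.0941]
ee_rot: [3.141, 0.003, 0.128]
contact_force: [0.1, -0.5, 0.6]
finger_gap: 0.0
grip_force: 0.0
```

Call:
step_arm --steps "1 -8 0 0 0 0 0;1 -14 0 0 0 0 0;1 -19 0 -2 0 0 0;1 -24 0 -5 0 0 0;1 -29 0 -7 0 0 0;1 -34 0 -9 0 0 0;1 -39 0 -11 0 0 0;1 -44 0 -13 0 0 0;1 -49 0 -15 0 0 0;1 -54 0 -17 0 0 0;1 -59 0 -18 0 0 0;1 -64 0 -20 0 0 0;1 -69 0 -21 0 0 0;1 -73 0 -22 0 0 0;1 -77 0 -22 0 0 0;1 -80 0 -22 0 0 0;1 -83 0 -22 0 0 0;1 -86 0 -22 0 0 0;1 -89 0 -22 0 0 0;1 -92 0 -22 0 0 0"

```text
time_s: 11.05
ee_pos: [0.5406, 0.2257, 0.1172]
ee_rot: [3.142, 0.0, 0.13]
contact_force: [-0.8, -0.4, -0.1]
finger_gap: 0.0002
grip_force: 0.0
```

Call:
step_arm --steps "1 -3 0 0 0 0 0;1 -6 0 0 0 0 0;1 -9 0 0 0 0 0;1 -12 0 0 0 0 0;1 -12 0 -10 0 0 0;1 0 0 -50 0 0 0;1 10 0 -110 0 0 0;1 20 0 -110 0 0 0;1 20 0 -110 0 0 0"

```text
time_s: 12.18
ee_pos: [0.5611, 0.2283, 0.2277]
ee_rot: [-3.142, -0.001, 0.13]
contact_force: [-0.3, 0.1, 0.2]
finger_gap: -0.0001
grip_force: 0.0
```

Run:
```python
from fit import *
c=snap('scene');t=snap('top')
f=lambda c:cv2.cvtColor(c['img'],cv2.COLOR_RGB2BGR)
cv2.imwrite('pics/s3.png',np.hstack([cv2.resize(f(c)[130:330,150:450],(450,300)),cv2.resize(f(t)[100:300,130:360],(345,300))]));o=r.get_obs();print(o['ee_pos'],o['ee_rot'],o['time_s'])
print([(b['xy'],b['p'],ray(c,b['xy'],.035)) for b in r.boxes_of('stamp','scene')])
x,s=fit([c],(.48,.22,.12),(.11,.1,.07));print(x,s)
x,s=fit([c],(.47,-.205,-.14),(.11,.1,.07));print(x,s)
```

```text
[0.55919678 0.22806802 0.22581877] [3.14137186 0.00387841 0.12966881] 12.275
[([318.1, 190.3], 0.96, array([0.492, 0.215, 0.035])), ([394.8, 217.9], 0.89, array([0.697, 0.339, 0.035]))]
[ 0.4727  0.2223 -0.202 ] 0.216
[ 0.4198 -0.195  -0.1712] 0.421
```

View pics/s3.png

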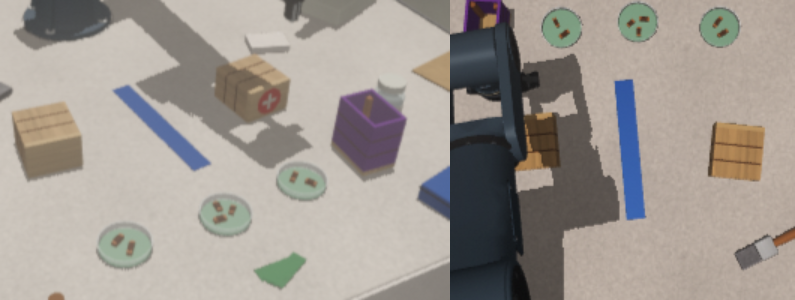

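The left crate is the stamped one: red stamp at about (329,197) in the scene picture. Both are over. I move to its left side and turn the jaw so two half-open fingertips push squarely.

Call:
step_arm --steps "0 -62 -81 0 0 0 -10;0 -62 -81 0 0 0 -20;0 -62 -81 0 0 0 -30;0 -62 -81 0 0 0 -40;0 -62 -81 0 0 0 -50;0 -62 -81 0 0 0 -60;0 -62 -81 0 0 0 -70;0 -62 -81 0 0 0 -80;0 -62 -81 0 0 0 -90;0 -62 -81 0 0 0 -90;0 -62 -81 0 0 0 -90"

```text
time_s: 13.7
ee_pos: [0.4882, 0.3005, 0.2265]
ee_rot: [-3.14, 0.0, 1.698]
contact_force: [-0.4, -1.0, -0.3]
finger_gap: 0.0425
grip_force: 0.0
```

```bash
cat > st.py <<'E'
from fit import *
def stamp(c):
    h=cv2.cvtColor(c['img'],cv2.COLOR_RGB2HSV);m=cv2.inRange(h,(170,90,60),(180,255,255))|cv2.inRange(h,(0,130,60),(4,255,255))
    n,l,s,ce=cv2.connectedComponentsWithStats(cv2.morphologyEx(m,cv2.MORPH_CLOSE,np.ones((5,5))))
    return [(ce[i].round(1).tolist(),int(s[i,4]),ray(c,ce[i],.035).tolist()) for i in range(1,n) if s[i,4]>30]
E
python3 - <<'E'
from st import *
c=snap('scene');t=snap('top','t4');o=r.get_obs();print(o['ee_pos'],o['ee_rot'],o['finger_gap'],o['qpos'],stamp(c))
for p0 in((.48,.22,.12),(.465,-.205,-.14)): print(fit([t],p0,(.11,.1,.07),.1))
E
```

```text
[0.48849577 0.30059528 0.22691926] [-3.14074453e+00  2.08166310e-04  1.69905374e+00] 0.043076920655903086 [ 3.56881908e-01  4.63698434e-01  1.56828593e+00 -1.17569627e-05
  1.11048152e+00  2.28629810e-01] []
(array([0.4783, 0.219 , 0.1199]), np.float64(0.036))
(array([ 0.4655, -0.2084, -0.085 ]), np.float64(0.04))
```

View pics/t4.png

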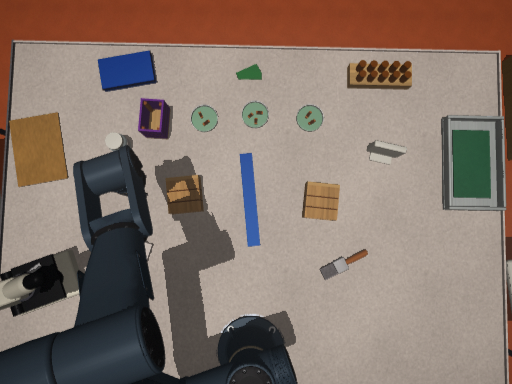

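The top view shows the stamped crate at (185,195), clear of the hand. It fits a pose of (0.478, 0.219) with yaw 0.12. Lower and push.

Call:
step_arm --steps "0 0 0 50 0 0 0;0 0 0 100 0 0 0;0 0 0 150 0 0 0;0 0 0 180 0 0 0;0 0 0 198 0 0 0;0 0 0 198 0 0 0;0 -6 0 198 0 0 0;0 -12 0 198 0 0 0;0 -18 0 198 0 0 0;0 -23 0 198 0 0 0;0 -29 0 198 0 0 0;0 -36 0 198 0 0 0;0 -43 0 198 0 0 0;0 -50 0 198 0 0 0;0 -57 0 198 0 0 0;0 -64 0 198 0 0 0;0 -71 0 198 0 0 0;0 -78 0 198 0 0 0;0 -85 0 198 0 0 0;0 -92 0 198 0 0 0"

```text
time_s: 16.3
ee_pos: [0.5006, 0.2091, 0.0294]
ee_rot: [-3.141, -0.0, 1.7]
contact_force: [-0.1, 5.1, 4.7]
finger_gap: 0.0426
grip_force: 2.6
```

Run:
```python
from st import *
c=snap('scene');t=snap('top','t5');o=r.get_obs();print(o['ee_pos'],o['ee_rot'],o['time_s'])
print([(b['xy'],round(b['p'],2),ray(c,b['xy'],.035)) for b in r.boxes_of('crate_a','scene')])
print(fit([t],(.487,.145,.12),(.11,.1,.07),.1))
```

```text
[0.50064024 0.20827391 0.02923791] [-3.14097073e+00  9.16536588e-04  1.70061932e+00] 16.4
[([181.2, 220.6], 0.87, array([ 0.463, -0.205,  0.035])), ([300.4, 197.0], 0.76, array([0.5  , 0.149, 0.035])), ([390.8, 217.5], 0.61, array([0.691, 0.329, 0.035]))]
(array([0.4881, 0.1394, 0.1451]), np.float64(0.198))
```

Call:
step_arm --steps "0 -7 0 0 0 0 0;0 -14 0 0 0 0 0;0 -21 0 0 0 0 0;0 -28 0 0 0 0 0;0 -35 0 0 0 0 0;0 -42 0 0 0 0 0;0 -49 0 0 0 0 0;0 -56 0 0 0 0 0;0 -63 0 0 0 0 0;0 -70 0 0 0 0 0;0 -77 0 0 0 0 0;0 -84 0 0 0 0 0;0 -91 0 0 0 0 0;0 -98 0 0 0 0 0;0 -104 0 0 0 0 0;0 -110 0 0 0 0 0;0 -115 0 0 0 0 0;0 -119 0 0 0 0 0;0 -122 0 0 0 0 0;0 -122 0 0 0 0 0"

```text
time_s: 18.95
ee_pos: [0.5166, 0.088, 0.0294]
ee_rot: [3.142, 0.001, 1.701]
contact_force: [-1.2, -0.6, 1.4]
finger_gap: 0.0432
grip_force: 0.0
```

Run:
```python
from st import *
c=snap('scene','s6');t=snap('top','t6');o=r.get_obs();print(o['ee_pos'],o['ee_rot'],o['time_s'])
print([(b['xy'],round(b['p'],2),ray(c,b['xy'],.035)) for b in r.boxes_of('crate_a','scene')])
for cc in([t],[t,c]):print(fit(cc,(.505,.025,.12),(.11,.1,.07),.1))
```

```text
[0.51659168 0.08817835 0.02937407] [3.14137689e+00 5.24779678e-04 1.70106263e+00] 19.05
[([181.1, 219.1], 0.83, array([ 0.456, -0.203,  0.035])), ([266.3, 209.3], 0.69, array([0.513, 0.03 , 0.035])), ([392.6, 219.2], 0.69, array([0.699, 0.329, 0.035]))]
(array([0.5009, 0.0193, 0.2199]), np.float64(0.382))
(array([0.501 , 0.0253, 0.1529]), np.float64(0.753))
```

Back off sideways, lift, and check from above.

Call:
step_arm --steps "0 8 0 0 0 0 0;0 25 0 0 0 0 0;0 45 0 -10 0 0 0;0 80 0 -60 0 0 0;0 130 0 -110 0 0 0;0 180 0 -150 0 0 0;0 220 0 -170 0 0 0;0 220 0 -170 0 0 0"

```text
time_s: 20.1
ee_pos: [0.4879, 0.3114, 0.2019]
ee_rot: [3.135, -0.002, 1.707]
contact_force: [-0.4, -0.5, -0.4]
finger_gap: 0.0425
grip_force: 0.0
```

Run:
```python
from st import *
c=snap('scene');t=snap('top');o=r.get_obs();print(o['ee_pos'],o['time_s'])
print(fit([t],(.505,.025,.12),(.11,.1,.07),.1))
f=lambda c:cv2.cvtColor(c['img'],cv2.COLOR_RGB2BGR)
cv2.imwrite('pics/s7.png',np.hstack([cv2.resize(f(c)[130:330,150:450],(450,300)),cv2.resize(f(t)[100:300,130:360],(345,300))]))
```

```text
[0.48667309 0.30745495 0.19903584] 20.2
(array([0.5023, 0.0264, 0.1277]), np.float64(0.041))
```

View pics/s7.png

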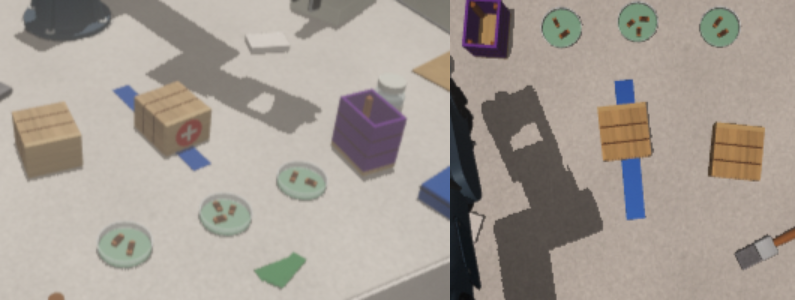

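The stamped crate is over the tape at (0.502, 0.026), about 8 mm left of the tape's centreline. I give it one small nudge.

Call:
step_arm --steps "0 -40 0 20 0 0 0;0 -90 0 60 0 0 0;0 -140 0 110 0 0 0;0 -172 0 150 0 0 0;0 -182 0 168 0 0 0;0 -190 0 170 0 0 0;0 -200 0 170 0 0 0;0 -208 0 170 0 0 0;0 -215 0 170 0 0 0;0 -220 0 170 0 0 0;0 -224 0 170 0 0 0;0 -228 0 170 0 0 0;0 -228 0 170 0 0 0;0 -220 0 170 0 0 0;0 -200 0 168 0 0 0;0 -170 0 140 0 0 0;0 -120 0 90 0 0 0;0 -60 0 40 0 0 0;0 0 0 0 0 0 0;0 0 0 0 0 0 0"

```text
time_s: 22.7
ee_pos: [0.4879, 0.3096, 0.2015]
ee_rot: [3.138, -0.001, 1.704]
contact_force: [-0.0, 0.3, 0.3]
finger_gap: 0.0425
grip_force: 0.0
```

Run:
```python
from st import *
t=snap('top','t8');c=snap('scene');o=r.get_obs();print(o['ee_pos'],o['time_s'])
print(fit([t],(.505,.02,.12),(.11,.1,.07),.1),fit([t],(.465,-.205,-.14),(.11,.1,.07),.1))
f=lambda c:cv2.cvtColor(c['img'],cv2.COLOR_RGB2BGR)
cv2.imwrite('pics/s8.png',np.hstack([cv2.resize(f(c)[130:330,150:450],(450,300)),cv2.resize(f(t)[100:300,130:360],(345,300))]))
```

```text
[0.48862042 0.31020583 0.20176089] 22.8
(array([0.5025, 0.018 , 0.1219]), np.float64(0.044)) (array([ 0.4654, -0.2075, -0.0919]), np.float64(0.04))
```

View pics/s8.png

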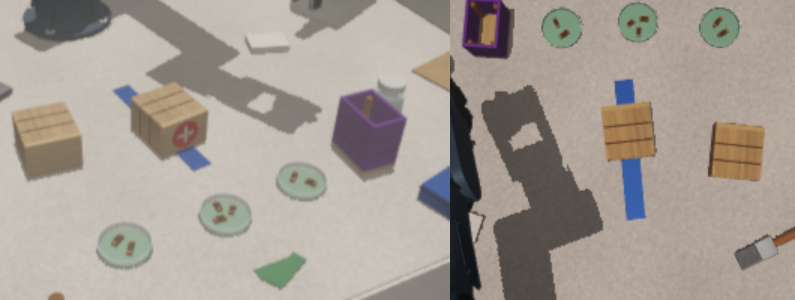

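The stamped crate is centred on the tape, the plain crate lies well clear of it, and the dishes, purple crate and brush in view stand where they were. I hand the job in.

```bash
python3 -c "
from bench import r
print(r.close_job())"
```

```text
the job is handed in; nothing more can be done
None
```

I tipped both crates onto their sides and pushed the stamped one (the left crate) to the dispatch line, where it lies centred on the tape to within about 1 mm; the plain crate lies clear of the tape, I saw nothing else disturbed, and I handed the job in at about 23 s.

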